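# Scan the tip boxes and line them up

## Robot

A 6-joint arm with a two-finger parallel gripper is mounted at the origin on the work surface. World frame = base frame: x ahead of the robot, y to its left, z up, the work surface at z = 0. Lengths are in mm, angles in rad, forces in N, time in s.
With the tool pointing down it reaches from about 350 to 875 mm from the base axis. Payload 4.2 kg.
Tool frame: the origin (TCP) lies midway between the tips of the shut fingers; the grasp point (between the pads) lies 19 mm behind it; z points along the fingers, y is the line along which they close (so a half turn about z gives the same grasp; the last joint's range is limited). The gripper opens to 85 mm and grips with 20 to 120 N. Pads are 22 mm wide; open, the fingers measure 114 mm over their backs; the gripper's body (76 mm by 85 mm) begins 54 mm behind the grasp point. The pads swing forward as they close: fully open they stand 13 mm farther back than shut.
Start: joints at [1.583, 0.385, 0.008, 0, -1.194, -0.259], TCP at [152.657, 606.049, 231.312] pointing down, gripper open.
Joint ranges: [-3.14, 3.14], [-1.21, 2.06], [-1.07, 1.41], [-3.16, 2.05], [-2.99, -0.16], [-3.1, 3.1]. Speed limits (rad/s): [2.79, 2.79, 3.14, 3.14, 3.14, 3.14].

## Interface

Orientations are given as a 3x3 rotation matrix whose columns are the frame's x, y, z axes.
In Python, from station import r, jaws, solver, state, get_image gives the robot as it stands. Calls block until the motion is done:
- r.move_ptp(position, orientation): joint-space move of the TCP to a pose.
- r.servo_line(position, velocity=150, orientation=None): straight line of the TCP; orientation=None keeps the orientation; velocity is the mean speed in mm/s.
- r.move_joints(angles): joint-space move.
- jaws.set_gripper(opening, f_grip=None): opening from 0.0 (shut) to 1.0 (fully open); f_grip is the grip in N (None keeps the last); returns when the fingers have stopped.
- r.pause(seconds).
- solver.inverse_kinematics(position, orientation): joint angles nearest the present ones, or None.
- state(): the state.
- get_image(name): name is "side" or "top" or "wrist"; returns a dict with "img" (420x560x3 uint8, red, green, blue), "vfov" (degrees; the focal length in pixels is half the picture's height over the tangent of half this angle, whatever the lens; pixels are square), "cx", "cy" (the principal point, pixels), "rvec" (rotation vector, rad) and "tvec" (3), from world to camera coordinates, as OpenCV has them. Camera axes: x right, y down, z forward; pixel columns grow to the right and rows downward; lengths in mm; the calibration is good to about 2 mm. A picture is of the moment at which its call begins. There is no depth.
A pose or a line that the arm cannot do raises r.MotionError and nothing moves.
- r.sign_off(): hands the job in; it is judged then, once.
The state is a dict: "time": time; "joints": joint angles; "qvel": joint speeds; "joint_efforts": joint torques, N m; "eef_pos": TCP position; "orientation": TCP orientation; "force": force on the tool from outside, world axes, zero at the start; "wrist_torque": the same for the moment, N m; "opening": opening from 0.0 (shut) to 1.0 (fully open); "gripper_force": force on a finger pad.
Only numpy, scipy, OpenCV 4.12 (cv2) and the standard library are available. Lean on these libraries where they do the work, as an engineer would, in place of code of your own. Each camera call takes 0.05 s, during which the arm holds its last target. There are 200 camera calls.

## Task

Book in the pipette-tip boxes: take the scanner and read the label of every box that is there, in the order pink, blue, yellow, green, each time holding it still for a good second, pointing squarely at the middle of the label from about 11 cm. Stand the scanner upright back in the middle of its charging pad, and line the boxes up in a neat straight row, each centred and squared on the pad of its own colour with its label end away from the robot. Leave the other things alone.

Things in the scene. Friction and masses are not known exactly. Their poses are not given: they have to be found in the camera images.
- box_pink: closed tip box, pink lid, 110 (x) x 70 (y) x 50 mm high, 0.25 kg, loose, may be absent. Origin: centre of underside, z up. A 45-degree sloping face at its +x end (x = 55 at 25 mm height to x = 30 at 50 mm) bears the label. On top a pink grip rib, 60 (x) x 24 (y) mm, centred at x = -12 mm, y = 0, from 50 to 72 mm height: lift the box by it
- label_pink (a point): middle of the white barcode label (30 x 56 mm) on the sloping face of the pink box, at x = 42.5, y = 0, z = 37.5 mm of the box. Its x axis points straight out of the label (45 degrees up, towards the box's +x), its y axis is the box's y
- pad_pink: printed pink frame with white middle, 122 (x) x 82 (y) mm, flat on the bench (no step), fixed: place of the pink box. Origin: its centre, at bench height. x points away from the robot; a box in place has its x along the pad's x, label end at the +x end. The four pads lie side by side on a white strip, 105 mm apart along y, in any colour order
- box_blue: closed tip box, blue lid, 110 (x) x 70 (y) x 50 mm high, 0.25 kg, loose, may be absent. Origin: centre of underside, z up. A 45-degree sloping face at its +x end (x = 55 at 25 mm height to x = 30 at 50 mm) bears the label. On top a blue grip rib, 60 (x) x 24 (y) mm, centred at x = -12 mm, y = 0, from 50 to 72 mm height: lift the box by it
- label_blue (a point): middle of the white barcode label (30 x 56 mm) on the sloping face of the blue box, at x = 42.5, y = 0, z = 37.5 mm of the box. Its x axis points straight out of the label (45 degrees up, towards the box's +x), its y axis is the box's y
- pad_blue: printed blue frame with white middle, 122 (x) x 82 (y) mm, flat on the bench (no step), fixed: place of the blue box. Origin: its centre, at bench height. x points away from the robot; a box in place has its x along the pad's x, label end at the +x end. The four pads lie side by side on a white strip, 105 mm apart along y, in any colour order
- box_yellow: closed tip box, yellow lid, 110 (x) x 70 (y) x 50 mm high, 0.25 kg, loose, may be absent. Origin: centre of underside, z up. A 45-degree sloping face at its +x end (x = 55 at 25 mm height to x = 30 at 50 mm) bears the label. On top a yellow grip rib, 60 (x) x 24 (y) mm, centred at x = -12 mm, y = 0, from 50 to 72 mm height: lift the box by it
- label_yellow (a point): middle of the white barcode label (30 x 56 mm) on the sloping face of the yellow box, at x = 42.5, y = 0, z = 37.5 mm of the box. Its x axis points straight out of the label (45 degrees up, towards the box's +x), its y axis is the box's y
- pad_yellow: printed yellow frame with white middle, 122 (x) x 82 (y) mm, flat on the bench (no step), fixed: place of the yellow box. Origin: its centre, at bench height. x points away from the robot; a box in place has its x along the pad's x, label end at the +x end. The four pads lie side by side on a white strip, 105 mm apart along y, in any colour order
- box_green: closed tip box, green lid, 110 (x) x 70 (y) x 50 mm high, 0.25 kg, loose, may be absent. Origin: centre of underside, z up. A 45-degree sloping face at its +x end (x = 55 at 25 mm height to x = 30 at 50 mm) bears the label. On top a green grip rib, 60 (x) x 24 (y) mm, centred at x = -12 mm, y = 0, from 50 to 72 mm height: lift the box by it
- label_green (a point): middle of the white barcode label (30 x 56 mm) on the sloping face of the green box, at x = 42.5, y = 0, z = 37.5 mm of the box. Its x axis points straight out of the label (45 degrees up, towards the box's +x), its y axis is the box's y
- pad_green: printed green frame with white middle, 122 (x) x 82 (y) mm, flat on the bench (no step), fixed: place of the green box. Origin: its centre, at bench height. x points away from the robot; a box in place has its x along the pad's x, label end at the +x end. The four pads lie side by side on a white strip, 105 mm apart along y, in any colour order
- scanner: barcode scanner standing on its foot on the charging pad, 0.25 kg, loose. Origin: under the foot, below the grip, z up; its window looks to +x and 45 degrees down. Foot 74 (x, -47 to 27) x 56 (y) x 12 mm, white head 44 mm wide up to 70 mm height; on top a black grip block 50 (x) x 26 (y) mm, from 70 to 100 mm height, centred on x = y = 0: take it by this, from above
- window (a point): middle of the scanner's red window, at x = 45, y = 0, z = 45 mm of the scanner. Its x axis is the line of sight (scanner's +x, 45 degrees down). A label is read 70 to 150 mm straight ahead, its middle at most 12 mm off the line of sight in y or z, faced squarely (within 0.25 rad), scanner and box still for 0.8 s
- dock: grey charging pad fixed on the bench, 110 (x) x 90 (y) x 6 mm thick. Origin: centre of its underside. The scanner stands on it anywhere with its origin within 20 mm of the pad's centre, any way round
- rack: orange tube rack, 110 x 80 x 45 mm, loose, stands on the other side of the bench from the charging pad: leave alone. Origin: centre of its underside
- jar: white plastic jar with a grey lid, 68 mm wide, 58 mm high: leave alone. Origin: centre of its underside
- cap: teal screw cap, 44 mm wide, 14 mm high: leave alone. Origin: centre of its underside
Mind the look-alikes: they are no part of the job. There is more than one size of the box_pink; the one meant has the size given above.

How it is judged:
By the outcome, as a careful person would: the job done as asked, in the order asked, and still so for the second after the job is handed in, with the robot touching nothing.
Of box_pink, box_blue, box_yellow, box_green only 3 to 4 are there at a start; the rules pass over those that are not, and their reading is None.
At some moment in a run one of box_pink, box_blue, box_yellow, box_green may be knocked a few centimetres aside while the robot is not near it.
It also fails if it takes over 210 s, if anything falls off the work surface, if the arm or the gripper's body presses on something with over 40 N, if the wrist force passes 120 N, or if a joint passes its speed limit or range.

## Working session

There is one attempt and no reset: what is moved stays moved. The work goes in short steps, each a Python script; the robot and the scene stay as the last script left them, time stands still between calls to the robot, and variables do not carry over. Pictures are saved under pics/ and viewed, at most 15 in all, crops included, and the job is handed in when it is done.

```bash
ls; mkdir -p pics
python3 - <<'E'
from station import *
import cv2
for n in ("top","side"):
    d=get_image(n); cv2.imwrite(f"pics/{n}0.png",d["img"][:,:,::-1]); print(n,d["vfov"],d["cx"],d["cy"],d["rvec"],d["tvec"])
print(state())
E
```

```text
pics
top 45.319664996230976 281.2742371788977 214.71465618179738 [ 2.19519675 -2.17234814  0.1166312 ] [  -4.90533088  526.5254222  1142.23499378]
side 52.76545798220607 279.0531079977583 216.7426199122447 [ 1.07676961 -2.4186382   1.02399661] [366.15136426 308.16840141 658.31701188]
{'time': 0.1, 'joints': array([ 1.58259244e+00,  3.85447336e-01,  6.71615780e-03, -4.39101644e-04,
       -1.19400294e+00, -2.58571621e-01]), 'qvel': array([-6.60744394e-05, -8.65425892e-04,  3.31599001e-03,  1.91263293e-03,
        4.67693911e-04,  7.95898716e-04]), 'joint_efforts': array([-8.20447531e-04, -3.93322134e+01,  1.88927132e+01,  4.19792086e+00,
       -2.62534282e-03,  6.77744314e-07]), 'eef_pos': array([152.54624835, 605.53520273, 230.33174927]), 'orientation': array([[ 9.69665580e-01, -2.44435092e-01, -3.85412386e-04],
       [-2.44435374e-01, -9.69663640e-01, -1.94244290e-03],
       [ 1.01080831e-04,  1.97772844e-03, -9.99998039e-01]]), 'force': array([-0.12109662,  0.39465596, -0.46200711]), 'wrist_torque': array([-0.06085794,  0.02713477,  0.04444908]), 'gripper_force': 0.0, 'opening': 1.0021193495453673}
```

View pics/top0.png

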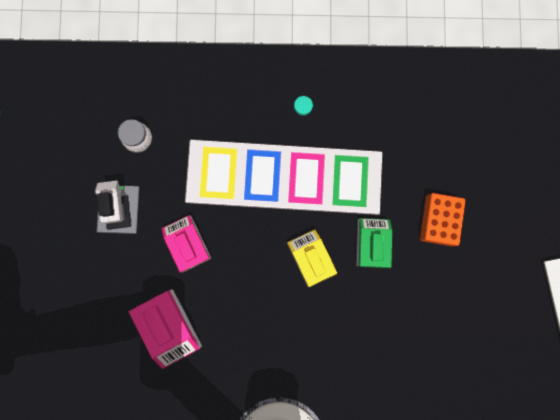

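View pics/side0.png

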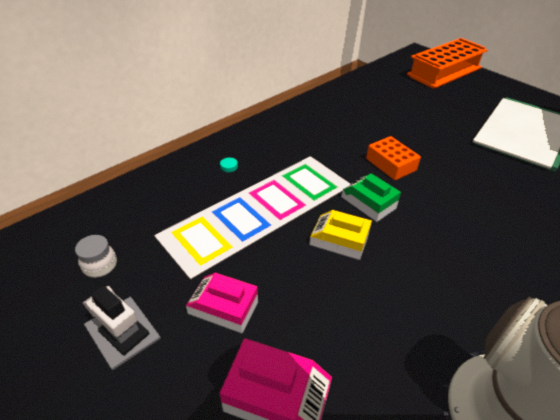

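The top view shows pink (185,243), yellow (312,258) and green (375,243) boxes of the right size, and a bigger pink decoy at (165,328). No blue box is visible. The pads run yellow, blue, pink, green from left to right, and the scanner is on the dock at (115,208). I'll build a projection helper next and look closer with the wrist camera.

```bash
cat > h.py <<'E'
import numpy as np, cv2
from station import *
from scipy.optimize import minimize
def cam(d):
    R=cv2.Rodrigues(np.array(d["rvec"],float))[0]; f=210/np.tan(np.radians(d["vfov"])/2)
    return R,np.array(d["tvec"],float),f,d["cx"],d["cy"]
def proj(c,P):
    R,t,f,cx,cy=c; q=np.atleast_2d(P)@R.T+t
    return q[:,:2]/q[:,2:]*f+[cx,cy]
def unproj(c,uv,z):
    R,t,f,cx,cy=c; uv=np.atleast_2d(uv)
    ray=np.c_[(uv-[cx,cy])/f,np.ones(len(uv))]@R; o=-R.T@t
    return o+ray*((z-o[2])/ray[:,2])[:,None]
HUE=dict(pink=(155,172),blue=(100,125),yellow=(24,35),green=(55,80))
def mask(img,col,s=110,v=60):
    h=cv2.cvtColor(img,cv2.COLOR_RGB2HSV); a,b=HUE[col]
    return cv2.inRange(h,(a,s,v),(b,255,255))
def blobs(m,amin=80):
    n,l,st,ce=cv2.connectedComponentsWithStats(m)
    return [(l==i,st[i],ce[i]) for i in range(1,n) if st[i][4]>amin]
def down(yaw): # tool pointing down, tool y axis at yaw+90deg (or the like), tool x along yaw
    c,s=np.cos(yaw),np.sin(yaw)
    return np.array([[c,s,0],[s,-c,0],[0,0,-1.]])
def shot(n,name,img=None):
    d=get_image(n); cv2.imwrite(f"pics/{name}.png",cv2.resize(d["img"],(800,600),interpolation=cv2.INTER_CUBIC)[:,:,::-1]); return d
E
python3 - <<'E'
from h import *
d=get_image("top"); c=cam(d)
for col in HUE:
    for m,st,ce in blobs(mask(d["img"],col)):
        r=cv2.minAreaRect(np.argwhere(m)[:,::-1].astype(np.float32))
        for z in (0,50):
            p=unproj(c,cv2.boxPoints(r),z)
            print(col,st[4],z,unproj(c,r[0],z)[0].round(),np.linalg.norm(p[1]-p[0]).round(),np.linalg.norm(p[2]-p[1]).round(), np.degrees(np.arctan2(*(p[1]-p[0])[1::-1])).round(1))
print(unproj(c,[[118,208],[106,205]],6), unproj(c,[[106,205]],106))
print(proj(c,[[152,606,230],[0,0,0]]), "cam",-c[0].T@c[1])
i=d["img"][130:290,80:220]; i=np.clip(i.astype(float)*1.3,0,255).astype(np.uint8)
cv2.imwrite("pics/crop.png",cv2.resize(i,(700,800))[:600,:,::-1])
w=get_image("wrist"); cv2.imwrite("pics/w0.png",w["img"][:,:,::-1]); cw=cam(w); s=state(); print("wcam",-cw[0].T@cw[1]-s["eef_pos"], s["orientation"].T@cw[0].T, s["orientation"].T@(-cw[0].T@cw[1]-s["eef_pos"]),w["vfov"])
E
```

```text
pink 843 0 [617. -58.   0.] 120.0 81.0 -2.9
pink 843 50 [609. -55.  50.] 115.0 77.0 -2.9
pink 1410 0 [458. 228.   0.] 79.0 117.0 -63.7
pink 1410 50 [456. 219.  50.] 76.0 112.0 -63.7
pink 2679 0 [259. 270.   0.] 110.0 156.0 -61.2
pink 2679 50 [266. 260.  50.] 105.0 149.0 -61.2
blue 842 0 [623.  47.   0.] 120.0 81.0 -2.6
blue 842 50 [614.  46.  50.] 115.0 77.0 -2.6
yellow 848 0 [628. 152.   0.] 121.0 81.0 -2.7
yellow 848 50 [619. 146.  50.] 116.0 77.0 -2.7
yellow 1307 0 [417. -78.   0.] 79.0 94.0 -64.0
yellow 1307 50 [417. -74.  50.] 75.0 90.0 -64.0
green 772 0 [ 612. -163.    0.] 119.0 79.0 -2.8
green 772 50 [ 604. -155.   50.] 114.0 76.0 -2.8
green 1335 0 [ 465. -223.    0.] 115.0 78.0 -2.2
green 1335 50 [ 463. -213.   50.] 110.0 75.0 -2.2
[[539.60993067 382.89582355   6.        ]
 [546.34950006 411.11649219   6.        ]] [[535.82344818 377.94582202 106.        ]]
[[-50.86387889 405.58923553]
 [279.11405357 446.58313031]] cam [ 422.2921636    20.17551684 1184.57424444]
wcam [ 72.79781148 -19.54678269 142.15416658] [[-7.91911853e-04 -9.55867714e-01 -2.93796336e-01]
 [ 9.99997851e-01 -1.31989270e-03  1.59883774e-03]
 [-1.91605702e-03 -2.93794438e-01  9.55866705e-01]] [  75.38261396    1.35472725 -142.14440324] 65.89555054934668
```

View pics/crop.png

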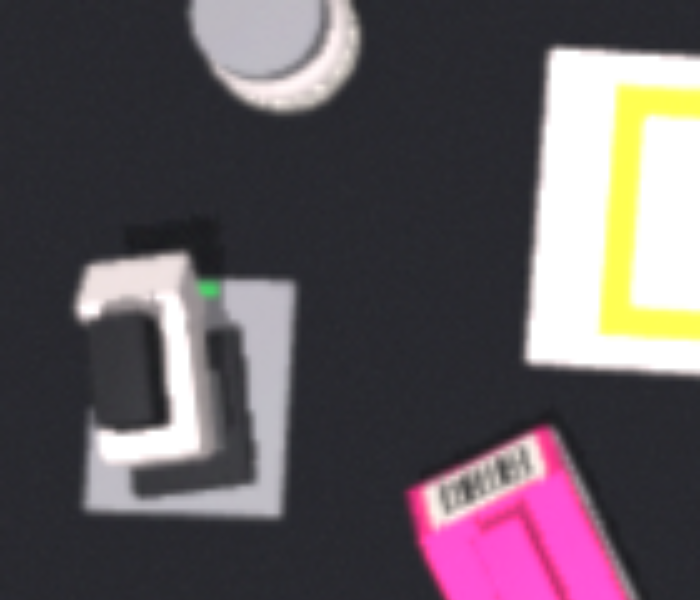

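View pics/w0.png

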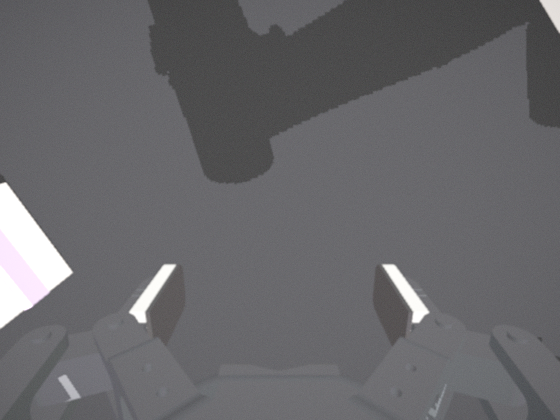

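Run:
```python
from h import *
jaws.set_gripper(1.0)
r.move_ptp([480,370,330],down(0.0)); r.pause(.3)
d=shot("wrist","ws"); np.save("pics/ws.npy",d,allow_pickle=True); c=cam(d)
print(state()["time"],state()["eef_pos"], proj(c,[[536,378,106],[545,380,6]])*[800/560,600/420])
r.move_ptp([390,228,330],down(0.4)); r.pause(.3)
d=shot("wrist","wp"); np.save("pics/wp.npy",d,allow_pickle=True); c=cam(d)
print(state()["time"],proj(c,[[456,219,50]])*[800/560,600/420],state()["joints"])
```

```text
2.3 [479.69522362 370.43021048 329.87152448] [[385.89332481 179.55470595]
 [386.17460658 164.55213008]]
3.3583 [[434.95729609 174.75130247]] [ 8.90838938e-01  2.34507158e-02 -2.11295383e-01  2.65966441e-06
 -1.33708849e+00  1.08012553e+00]
```

View pics/ws.png

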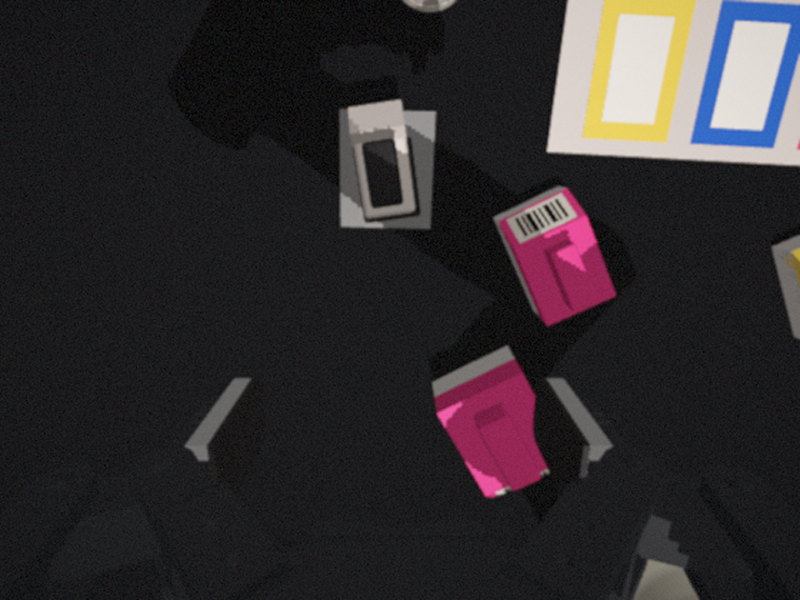

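View pics/wp.png

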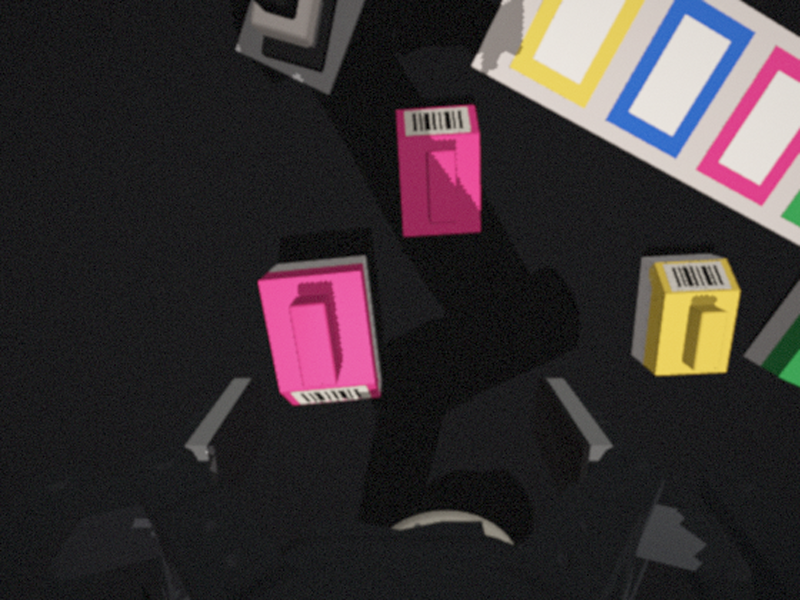

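```bash
cat >> h.py <<'E'
def lid(zl=25):
    P=[(x,y,zl) for x in(-55,55) for y in(-35,35)]+[(x,y,50) for x in(-55,30) for y in(-35,35)]+[(55,y,25) for y in(-35,35)]
    return np.array(P+[(x,y,72) for x in(-42,18) for y in(-12,12)],float)
def place(P,p):
    c,s=np.cos(p[2]),np.sin(p[2]); return P@np.array([[c,-s,0],[s,c,0],[0,0,1]]).T+[p[0],p[1],0]
def fitbox(d,col,guess,zl=25,dz=0):
    c=cam(d); g=proj(c,[[guess[0],guess[1],50]])[0]
    B=blobs(mask(d["img"],col),300)
    m=min(B,key=lambda b:np.hypot(*(b[2]-g)))[0]
    pts=np.argwhere(m)[:,::-1].astype(np.float32)
    pts=np.concatenate([pts+o for o in np.float32([[.5,.5],[-.5,.5],[.5,-.5],[-.5,-.5]])]).astype(np.float32)
    H=cv2.convexHull(pts); A=cv2.contourArea(H); L=lid(zl)+[0,0,dz]
    def cost(p):
        Q=cv2.convexHull(proj(c,place(L,[p[0],p[1],p[2]/50])).astype(np.float32)); I=cv2.intersectConvexConvex(H,Q)[0]
        return 1-I/(A+cv2.contourArea(Q)-I)
    x0=np.array([guess[0],guess[1],guess[2]*50])
    s=minimize(cost,x0,method="Nelder-Mead",options=dict(initial_simplex=x0+np.array([[0,0,0],[8,0,0],[0,8,0],[0,0,6]])))
    return np.array([s.x[0],s.x[1],s.x[2]/50]),1-s.fun
E
python3 - <<'E'
from h import *
np.set_printoptions(suppress=True,precision=3)
G=dict(pink=(458,222,.44),yellow=(417,-76,.45),green=(465,-216,-.04))
t=get_image("top"); wp=np.load("pics/wp.npy",allow_pickle=True).item()
for zl in (20,25,30):
    for col in G: print(zl,"top",col,*fitbox(t,col,G[col],zl))
    for col in("pink","yellow"): print(zl,"wrist",col,*fitbox(wp,col,G[col],zl))
d=np.load("pics/ws.npy",allow_pickle=True).item(); c=cam(d)
g=cv2.cvtColor(d["img"],cv2.COLOR_RGB2GRAY)[60:165,230:310]
for th in(60,75,90):
    k,h=cv2.findContours((g>th).astype(np.uint8),cv2.RETR_CCOMP,cv2.CHAIN_APPROX_NONE)
    for q,hh in zip(k,h[0]):
        if hh[3]>=0 and cv2.contourArea(q)>300:
            rr=cv2.minAreaRect(q+[230,60]); p=unproj(c,cv2.boxPoints(rr),106); print("hole",th,unproj(c,rr[0],106),np.linalg.norm(p[1]-p[0]),np.linalg.norm(p[2]-p[1]),np.degrees(np.arctan2(*(p[1]-p[0])[1::-1])),np.degrees(np.arctan2(*(p[2]-p[1])[1::-1])))
# dock in top image
h=cv2.cvtColor(t["img"],cv2.COLOR_RGB2GRAY)
ct=cam(t); print(proj(ct,[[545,380,6]]))
print("dock corners",unproj(ct,np.array([[83,512],[282,518],[297,281]])/5+[80,130],6), unproj(c,np.array([[340,228],[431,229],[436,111]])*.7,6))
E
```

```text
20 top pink [462.177 220.725   0.463] 0.921542164433149
20 top yellow [425.016 -72.526   0.405] 0.7911563288305944
20 top green [ 463.434 -215.227   -0.026] 0.9535940252778756
20 wrist pink [461.73  215.922   0.453] 0.9255350775123063
20 wrist yellow [429.163 -74.456   0.468] 0.911275211939585
25 top pink [462.39  220.226   0.462] 0.915304294847204
25 top yellow [424.893 -72.471   0.402] 0.7892435502207719
25 top green [ 463.243 -214.653   -0.02 ] 0.9437924149820645
25 wrist pink [461.728 215.923   0.453] 0.9251936172482697
25 wrist yellow [429.68  -74.109   0.463] 0.929851811491117
30 top pink [461.7   219.655   0.468] 0.917914581413872
30 top yellow [424.489 -72.479   0.391] 0.7868396248993723
30 top green [ 463.25  -214.645   -0.02 ] 0.9434828196148504
30 wrist pink [461.057 216.291   0.454] 0.9289703897017028
30 wrist yellow [429.682 -74.06    0.46 ] 0.938451388516759
hole 60 [[541.172 380.883 106.   ]] 25.879716137938 50.10130936713978 -81.3813474073904 -170.5337570811445
hole 60 [[529.04  362.016 106.   ]] 72.02036321258197 35.508291417073806 -28.823748649131044 -116.35170636141841
hole 75 [[541.361 380.855 106.   ]] 26.429540437341345 51.087539466133 -81.58403488219666 -170.73435673186842
hole 75 [[529.195 362.027 106.   ]] 72.47118201067059 37.72799436201219 -29.298179800072223 -116.7454244969522
hole 90 [[541.287 380.877 106.   ]] 27.082802851128804 51.89554638150937 -81.71328998852701 -170.85917285888442
[[119.331 205.726]]
dock corners [[481.908 430.281   6.   ]
 [480.088 337.902   6.   ]
 [591.727 334.812   6.   ]] [[483.516 426.962   6.   ]
 [482.507 335.259   6.   ]
 [593.319 332.918   6.   ]]
```

```bash
sed -i 's/def fitbox(d,col,guess,zl=25,dz=0):/def fitbox(d,col,guess,zl=25,dz=0,s=110,v=60):/; s/mask(d\["img"\],col),300/mask(d["img"],col,s,v),300/' h.py
python3 - <<'E'
from h import *
np.set_printoptions(suppress=True,precision=3)
G=dict(pink=(458,222,.44),yellow=(417,-76,.45),green=(465,-216,-.04))
t=np.load("pics/wp.npy",allow_pickle=True).item(); wp=t
ws=np.load("pics/ws.npy",allow_pickle=True).item(); T=get_image("top")
for k in HUE: HUE[k]=(HUE[k][0]-4,HUE[k][1]+5)
for s,v in((110,60),(60,40),(80,60)):
    for col in("pink","yellow"): print(s,v,"wrist",col,*fitbox(wp,col,G[col],25,0,s,v))
    print("ws pink",*fitbox(ws,"pink",G["pink"],25,0,s,v))
    for col in G: print("top",col,*fitbox(T,col,G[col],25,0,s,v))
p,_=fitbox(wp,"pink",G["pink"],25,0,60,40)
i=cv2.resize(wp["img"][60:180,240:380],None,fx=4,fy=4); 
H=cv2.convexHull(proj(cam(wp),place(lid(),p)).astype(np.float32))[:,0]
cv2.polylines(i,[((H+.5-[240,60])*4).astype(int)],True,(255,255,255),1)
p,_=fitbox(wp,"yellow",G["yellow"],25,0,60,40)
j=cv2.resize(wp["img"][165:285,420:560],None,fx=4,fy=4); 
H=cv2.convexHull(proj(cam(wp),place(lid(),p)).astype(np.float32))[:,0]
cv2.polylines(j,[((H+.5-[420,165])*4).astype(int)],True,(255,0,255),1)
cv2.imwrite("pics/fit.png",cv2.resize(np.hstack([i,j]),(800,343))[:,:,::-1])
E
```

```text
110 60 wrist pink [461.769 215.842   0.453] 0.9247720017859093
110 60 wrist yellow [431.111 -73.246   0.483] 0.9177220709812474
ws pink [461.073 215.206   0.455] 0.9396738591036011
top pink [462.316 220.389   0.464] 0.9195141027008173
top yellow [426.422 -70.925   0.464] 0.8650187493496434
top green [ 463.245 -214.666   -0.02 ] 0.9443622756613682
60 40 wrist pink [462.579 215.781   0.468] 0.9054166873579786
60 40 wrist yellow [431.921 -73.2     0.463] 0.8992996072597741
ws pink [461.999 215.595   0.449] 0.9114271491030042
top pink [463.001 220.289   0.483] 0.8794925390730635
top yellow [426.016 -70.664   0.474] 0.8334014432147968
top green [ 463.026 -214.672    0.02 ] 0.9034884293055582
80 60 wrist pink [461.769 215.842   0.453] 0.9247720017859093
80 60 wrist yellow [431.904 -73.261   0.465] 0.9073050846470739
ws pink [461.583 215.575   0.456] 0.9275338421989819
top pink [461.774 219.596   0.459] 0.9022367116194904
top yellow [426.016 -70.64    0.474] 0.848829626215091
top green [ 463.743 -213.675   -0.001] 0.9366388313821626
```

View pics/fit.png

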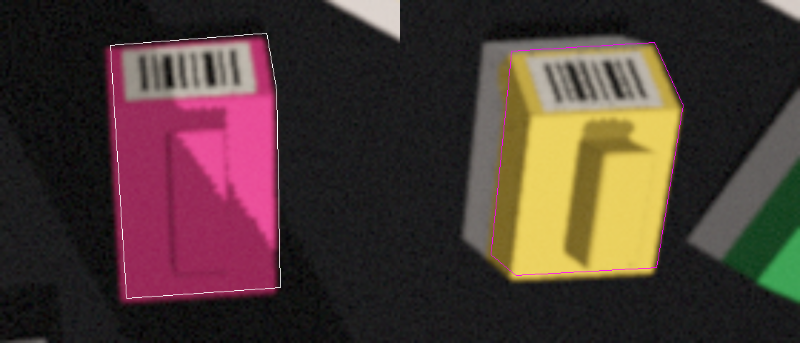

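The fits agree to about 1 mm within each wrist picture. The top and wrist cameras differ by up to about 4 mm in y, which is well inside the reading tolerance. Taking the scanner now.

Run:
```python
from h import *
jaws.set_gripper(.75)
q=down(.155)
r.move_ptp([541.3,381,200],q)
r.servo_line([541.3,381,79.5],80)
print(state()["force"],state()["eef_pos"])
jaws.set_gripper(0,60); s=state(); print(s["opening"],s["gripper_force"],s["force"])
r.servo_line([541.3,381,230],120); s=state(); print(s["opening"],s["gripper_force"],s["force"],s["time"])
t=get_image("top"); print(fitbox(t,"pink",(462,218,.45)))
p=np.array([461.6,217.,.454]); n=np.array([np.cos(p[2]),np.sin(p[2])])
xy=p[:2]+165.3*n; Q=down(p[2]-np.pi)
r.move_ptp([*xy,230],Q); r.servo_line([*xy,70.3+73.5],100)
r.pause(.4); d=shot("wrist","scan1"); e=shot("side","scan1s"); r.pause(1.2)
s=state(); print(s["eef_pos"],s["time"],s["force"],fitbox(get_image("top"),"pink",(462,218,.45)))
```

```text
[-1.10626551 -0.33311745  0.33077914] [541.57905311 381.27028588  80.17067789]
0.291043151050245 59.57530617713928 [ 0.23538512 -0.65197879  0.7082107 ]
0.2951821676071749 59.21651065349579 [ 0.80039029  0.79008116 -2.23211357] 8.2917
(array([4.59310445e+02, 2.21525754e+02, 4.19981447e-01]), np.float64(0.9048795254214921))
[610.1505772  289.4886613  143.80928736] 13.325 [ 0.35145545  0.7779901  -2.99225215] (array([4.58578414e+02, 2.21724242e+02, 4.10709719e-01]), np.float64(0.8976718340285773))
```

View pics/scan1s.png

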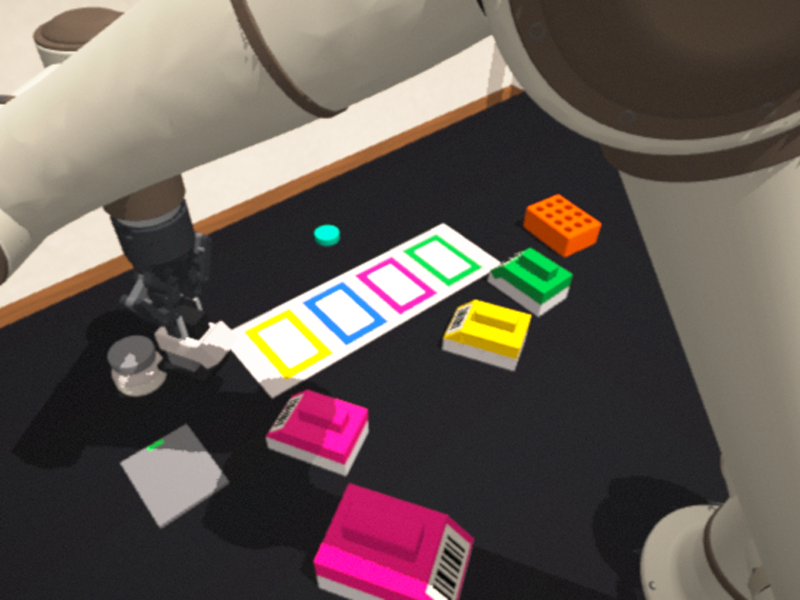

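View pics/scan1.png

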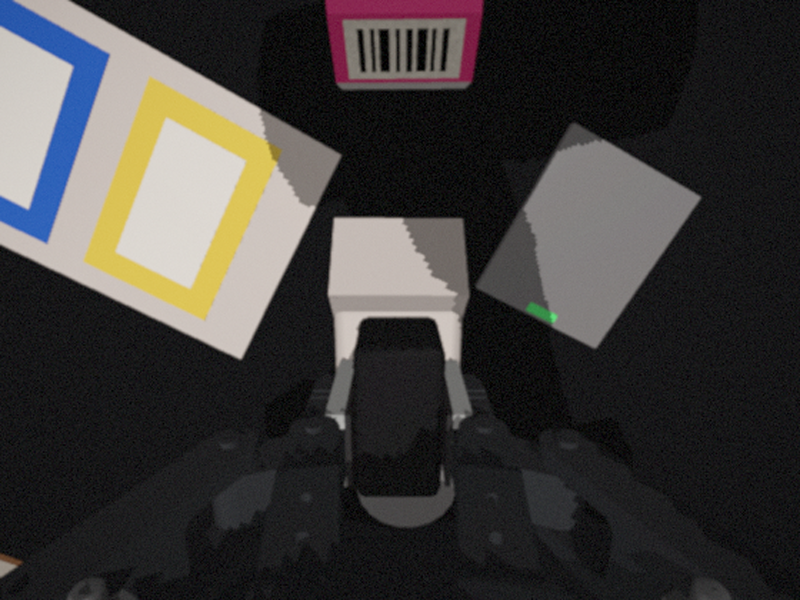

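Run:
```python
from h import *
s=state(); O=s["orientation"]; yaw=np.arctan2(O[1,0],O[0,0]); p=s["eef_pos"]
S=lambda P: place(np.array(P,float),[p[0],p[1],yaw])+[0,0,p[2]-74]
foot=[(x,y,z) for z in(0,12) for x,y in((-47,-28),(27,-28),(27,28),(-47,28))]
grip=[(x,y,z) for z in(70,100) for x,y in((-25,-13),(25,-13),(25,13),(-25,13))]
out=[]
for n,(x,y,w,h) in dict(side=(70,180,120,100),wrist=(200,120,160,240)).items():
    d=get_image(n); k=400//w if n=="wrist" else 3; k=3 if n=="side" else 2
    i=cv2.resize(d["img"][y:y+h,x:x+w],None,fx=k,fy=k,interpolation=cv2.INTER_CUBIC); i=np.clip(i*1.5,0,255).astype(np.uint8)
    for B,col in((foot,(255,0,0)),(grip,(0,255,0))):
        u=((proj(cam(d),S(B))-[x,y]+.5)*k).astype(int)
        for a in(u[:4],u[4:]): cv2.polylines(i,[a],True,col,1)
    out.append(cv2.resize(i,(int(i.shape[1]*480/i.shape[0]),480)))
o=np.hstack(out); print(o.shape); cv2.imwrite("pics/ov.png",cv2.resize(o,(800,int(o.shape[0]*800/o.shape[1])))[:600,:,::-1])
```

```text
(480, 896, 3)
```

View pics/ov.png

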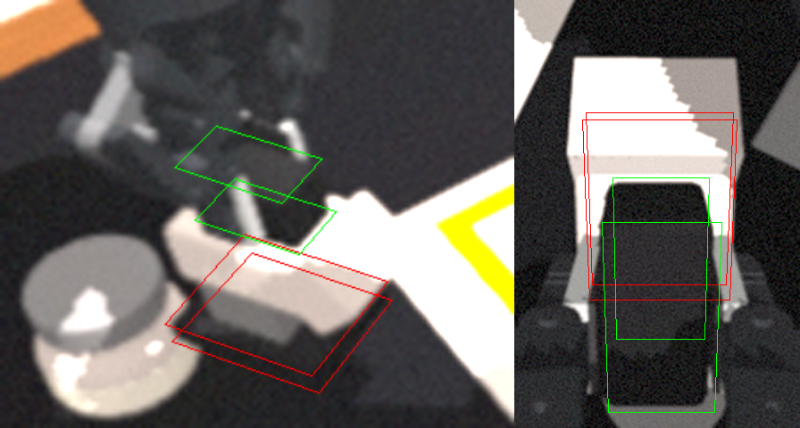

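```bash
cat > scan.py <<'E'
import sys; from h import *
np.set_printoptions(suppress=True,precision=3)
def scan(col,g):
    g=np.array(g,float)
    n=lambda a:np.array([np.cos(a),np.sin(a)])
    Q=down(g[2]-np.pi)
    r.servo_line([*state()["eef_pos"][:2],300],200)
    r.move_ptp([*(g[:2]+130*n(g[2])),320],Q); r.pause(.3)
    d=shot("wrist","pre_"+col); f,iou=fitbox(d,col,g); t,it=fitbox(get_image("top"),col,g); print(col,"wrist",f,iou,"top",t,it)
    p=f if iou>.88 and np.hypot(*(f-g)[:2])<15 and abs(f[2]-g[2])<.12 else g
    xy=p[:2]+165.3*n(p[2]); Q=down(p[2]-np.pi)
    r.servo_line([*xy,240],150,Q); r.servo_line([*xy,144],90)
    r.pause(.4); shot("wrist","scan_"+col); r.pause(1.3)
    s=state(); print(s["eef_pos"],s["time"],s["force"],s["opening"],s["joints"])
scan("yellow",(428,-72.5,.465)); scan("green",(463.3,-215,-.02))
a=[cv2.imread(f"pics/scan_{c}.png") for c in("yellow","green")]
cv2.imwrite("pics/sc2.png",np.hstack([cv2.resize(i,(400,300)) for i in a]))
E
python3 scan.py
```

```text
yellow wrist [428.797 -73.049   0.454] 0.9387932070877285 top [424.688 -72.802   0.392] 0.7849166443830188
[577.371  -0.614 144.007] 19.7 [ 0.058  0.295 -1.981] 0.2950814703749203 [ 0.279  0.381 -0.233  0.    -0.956 -1.396]
green wrist [ 464.43  -216.739   -0.034] 0.9393497375358315 top [ 462.322 -218.695    0.009] 0.6200152984911861
[ 629.646 -222.26   143.99 ] 25.6083 [ 0.413 -0.688 -2.787] 0.2942017395815586 [-0.098  0.522  0.005 -0.    -1.054 -1.507]
```

View pics/sc2.png

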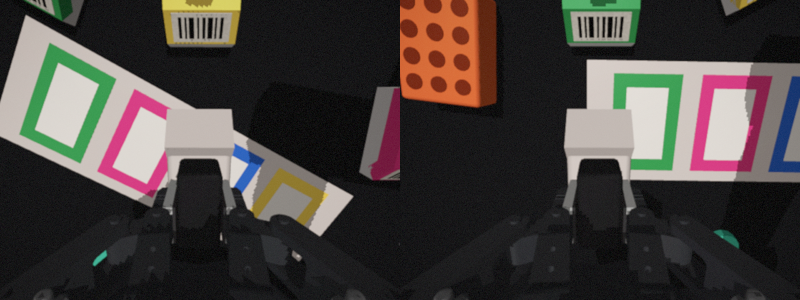

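Both labels sit on the scanner's axis, at column 200 of each half picture. Returning the scanner to the dock, then imaging the pads and boxes.

Run:
```python
from h import *
np.set_printoptions(suppress=True,precision=3)
r.servo_line([*state()["eef_pos"][:2],250],200)
q=down(.155); r.move_ptp([537.8,381.2,240],q); r.servo_line([537.8,381.2,100],120); r.servo_line([537.8,381.2,80.6],30)
print(state()["force"]); jaws.set_gripper(.75); r.pause(.2)
r.servo_line([537.8,381.2,230],150); print("t",state()["time"])
def pads(d):
    c=cam(d)
    for col in HUE:
        for m,st,ce in blobs(mask(d["img"],col,80)):
            if st[0]<2 or st[1]<2 or st[0]+st[2]>558: continue
            rr=cv2.minAreaRect(np.argwhere(m)[:,::-1].astype(np.float32)); p=unproj(c,cv2.boxPoints(rr),0)
            a,b=np.linalg.norm(p[1]-p[0]),np.linalg.norm(p[2]-p[1]); v=(p[1]-p[0]) if a>b else p[2]-p[1]; v=v*np.sign(v[0])
            if abs(max(a,b)-121)<6 and abs(min(a,b)-81)<6: print(" pad",col,p.mean(0),round(a),round(b),np.arctan2(v[1],v[0]))
G=dict(pink=(461.6,216,.454),yellow=(428.8,-73,.454),green=(464.4,-216.7,-.034))
for k,(x,y,yaw) in enumerate([(540,60,0),(540,-90,0),(540,-10,3.14)]):
    r.move_ptp([x,y,420],down(yaw)) if k<2 else r.move_ptp([700,y,360],down(-yaw)); r.pause(.3)
    d=shot("wrist",f"pads{k}"); print("wrist",k); pads(d)
d=get_image("top"); print("top"); pads(d)
r.move_ptp([400,216,330],down(.45)); r.pause(.3); d=shot("wrist","b_pink"); print(fitbox(d,"pink",G["pink"]))
w=shot("side","side2"); print(state()["time"])
```

```text
[-0.005 -0.188 -2.23 ]
t 32.4
wrist 0
 pad pink [618.47  -63.739   0.   ] 123 81 -0.05101908593070529
 pad blue [623.917  42.665   0.   ] 120 80 -0.06935209610242327
 pad yellow [629.024 147.309   0.   ] 78 123 -0.02681154705954243
 pad green [ 612.745 -168.779    0.   ] 125 80 -0.04706150103671749
wrist 1
 pad pink [618.7   -60.934   0.   ] 121 81 -0.09368932683992359
 pad blue [623.972  44.383   0.   ] 78 122 -0.05147772992549659
 pad green [ 613.19  -168.294    0.   ] 120 79 -0.04910757750831993
wrist 2
 pad pink [618.591 -62.97    0.   ] 122 80 -0.09939988748723304
 pad blue [623.945  44.362   0.   ] 121 80 -0.051487893813457586
 pad green [ 613.38  -168.467   -0.   ] 80 124 -0.05142822719924811
top
 pad pink [618.028 -58.623   0.   ] 122 82 -0.04986238177357666
 pad blue [622.889  47.098   0.   ] 121 82 -0.043655222787017035
 pad green [ 612.527 -163.138    0.   ] 121 81 -0.04908547687282741
 pad green [ 465.563 -222.939    0.   ] 79 116 -0.010055476232046447
(array([461.683, 217.106,   0.467]), np.float64(0.9316893614192956))
41.1583
```

View pics/side2.png

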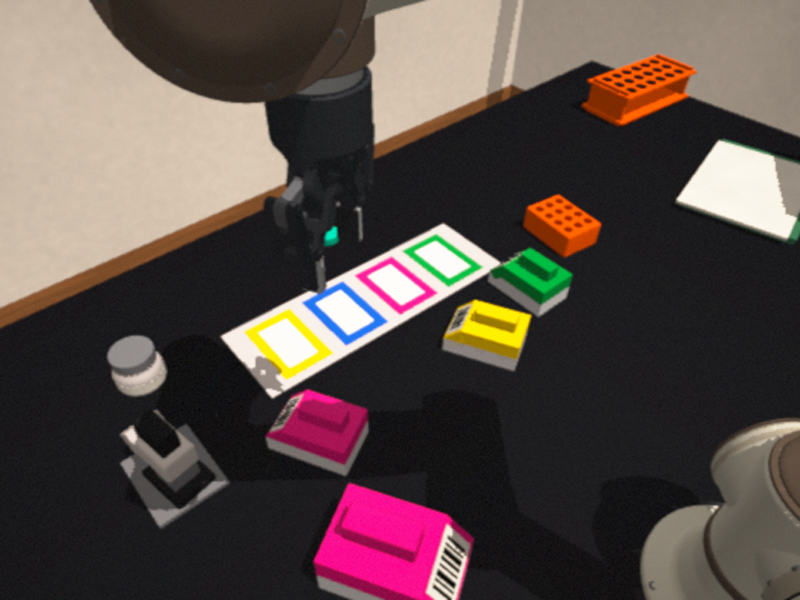

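The scanner stands on the dock. The wrist pad measurements agree between opposite tool yaws to within about 2 mm, so I trust the wrist camera; the top camera is about 5 mm off in y. Placing the green box first.

```bash
cat > put.py <<'E'
from h import *
np.set_printoptions(suppress=True,precision=3)
PAD=dict(green=(613.2,-167.3),pink=(618.5,-62.4),blue=(623.8,42.4),yellow=(629.1,147.3)); PY=-.0506
n=lambda a:np.array([np.cos(a),np.sin(a)])
def put(col,g):
    g=np.array(g,float); jaws.set_gripper(.75)
    r.servo_line([*state()["eef_pos"][:2],300],250) if state()["eef_pos"][2]<290 else 0
    r.move_ptp([*(g[:2]-70*n(g[2])),330],down(g[2])); r.pause(.3)
    d=shot("wrist","pick_"+col); f,iou=fitbox(d,col,g); print(col,"fit",f,iou)
    assert iou>.9
    p=f[:2]-12*n(f[2]); Q=down(f[2])
    r.move_ptp([*p,130],Q); r.servo_line([*p,52],70); print("F",state()["force"])
    jaws.set_gripper(0,50); s=state(); print("grip",s["opening"],s["gripper_force"],s["force"])
    r.servo_line([*p,150],120); s=state(); print(s["opening"],s["force"])
    t=np.array(PAD[col])-12*n(PY); Q=down(PY)
    r.move_ptp([*t,150],Q); r.servo_line([*t,70],100); r.servo_line([*t,52.3],25); r.pause(.2)
    print("F",state()["force"],state()["eef_pos"]); jaws.set_gripper(.6); r.pause(.2)
    r.servo_line([*t,160],120)
    q=np.array(PAD[col])-70*n(PY); r.move_ptp([*q,330],down(PY)); r.pause(.3); check(col); print("t",state()["time"])
def check(col):
    d=get_image("wrist"); c=cam(d); i=np.clip(d["img"]*1.4,0,255).astype(np.uint8); k=4
    o=proj(c,[[*PAD[col],25]])[0].astype(int)-[75,70]; o=np.maximum(o,0)
    i=cv2.resize(i[o[1]:o[1]+140,o[0]:o[0]+150],None,fx=k,fy=k,interpolation=cv2.INTER_CUBIC)
    P=[*PAD[col],PY]
    def line(Q,cl): cv2.polylines(i,[((proj(c,place(np.array(Q,float),P))-o+.5)*k).astype(int)],True,cl,1)
    R=lambda a,b,y,z:[(a,-y,z),(b,-y,z),(b,y,z),(a,y,z)]
    line(R(-61,61,41,0),(255,0,0)); line(R(-55,30,35,50),(0,0,0)); line(R(-42,18,12,72),(255,255,255))
    line([(31.9,-28,48.1),(53.1,-28,26.9),(53.1,28,26.9),(31.9,28,48.1)],(255,0,255))
    cv2.imwrite(f"pics/chk_{col}.png",i[:,:,::-1])
E
python3 -c "
from put import *
put('green',(464.4,-216.7,-.034))"
```

```text
green fit [ 466.413 -216.37    -0.033] 0.9298527023192253
F [ 0.185 -0.157 -0.231]
grip 0.2692368547148676 50.207544565200806 [-0.84   1.79   2.682]
0.27208244362371303 [ 0.101 -0.8   -3.638]
F [-1.21   0.451 -0.371] [ 601.253 -166.731   52.444]
t 52.2417
```

View pics/chk_green.png

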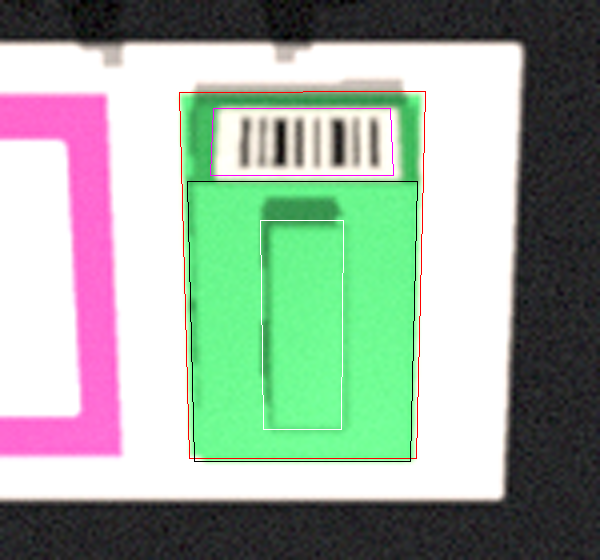

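Green is on its pad, within about 1 mm of the model (label edges at columns 213–398 against 211–393 expected). Next are pink and yellow.

```bash
python3 -c "
from put import *
put('pink',(461.7,217,.46))
put('yellow',(428.8,-73,.454))
a=[cv2.resize(cv2.imread(f'pics/chk_{c}.png'),(400,373)) for c in('pink','yellow')]
cv2.imwrite('pics/chk2.png',np.hstack(a))
"
```

```text
pink fit [460.895 217.75    0.458] 0.9327012246941018
F [ 0.032  0.123 -0.058]
grip 0.2732075352596362 51.30179286003113 [-1.04   0.003  2.929]
0.2676890162519618 [-0.498 -0.327 -3.453]
F [-0.669 -0.184 -0.207] [606.586 -61.836  52.47 ]
t 63.7417
yellow fit [429.749 -72.326   0.453] 0.9333762301782867
F [-0.127  0.74   0.309]
grip 0.2708744814034094 49.989922642707825 [-0.786  0.389  4.233]
0.2695511245434672 [-0.242 -1.23  -2.524]
F [-1.047 -0.052  0.122] [617.181 147.882  52.442]
t 74.5583
```

View pics/chk2.png

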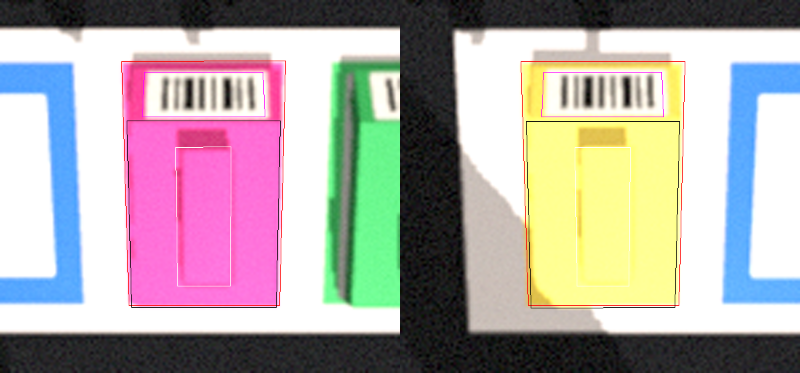

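Run:
```python
from put import *
r.move_ptp([540,-10,420],down(0)); r.pause(6); a=shot("wrist","f0")
i=np.clip(a["img"]*1.4,0,255).astype(np.uint8); c=cam(a)
for col in("green","pink","yellow"):
    P=[*PAD[col],PY]
    for Q in ([(-61,-41,0),(61,-41,0),(61,41,0),(-61,41,0)],[(-55,-35,50),(30,-35,50),(30,35,50),(-55,35,50)]):
        cv2.polylines(i,[((proj(c,place(np.array(Q,float),P))+.5)).astype(int)],True,(0,0,0),1)
r.move_ptp([420,60,420],down(0)); r.pause(1)
j=get_image("side")["img"]
cv2.imwrite("pics/fin.png",np.hstack([cv2.resize(i,(400,300)),cv2.resize(j,(400,300))])[:,:,::-1]); print(state()["time"])
```

```text
83.0417
```

View pics/fin.png

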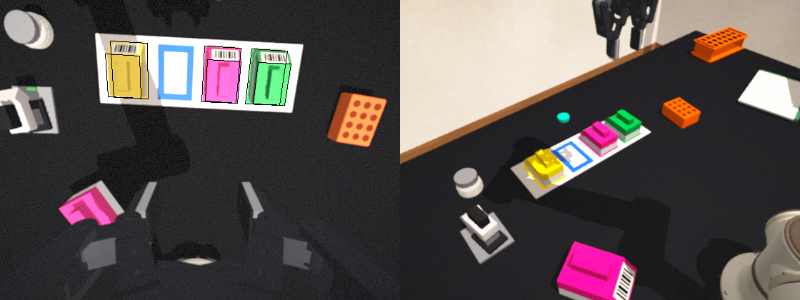

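All three boxes match their pad outlines in a straight row, the blue pad is empty because there is no blue box, and the scanner is upright on its dock. Handing in.

```bash
python3 -c "
from station import *
print(r.sign_off())"
```

```text
the job is handed in; nothing more can be done
None
```

I held the scanner still on the pink, yellow and green labels in that order (no read confirmation is available; there was no blue box), stood it back upright on its charging pad, set each box on its own pad within about 1–2 mm by the camera, and handed the job in; no verdict came back.

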